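# Slide the drilled disc out of the pack and home into the diameter gauge

## Task

One of the five steel discs lying packed together on the surface plate has a hole through its middle: slide that one clear of the pack and across the plate into the diameter gauge, and press it home so that it bears firmly, but not hard, on both stop pins. Keep it flat on the plate all the way without bearing down hard, and leave the other discs and everything else where they are.

Things in the scene. Friction and masses are not known exactly. Their poses are not given: they have to be found in the camera images.
- drilled: The disc to move: turned steel, 64 mm in diameter, 16 mm thick, flat on both faces, about 0.4 kg, with a 14 mm hole through its middle (18 mm at the chamfer). Origin at the middle of its underside, z up. At the start its own -x axis points straight out of the pack to the only open side: plain discs touch it at -90, -30, +30 and +90 degrees from its +x axis.
- plain1: One of four plain discs without a hole, otherwise the same (64 mm in diameter, 16 mm thick, 0.4 kg); it touches the drilled disc at -90 degrees from that disc's +x axis. Origin at the middle of its underside.
- plain2: Plain disc at -30 degrees from the drilled disc's +x axis. Origin at the middle of its underside.
- plain3: Plain disc at +30 degrees from the drilled disc's +x axis. Origin at the middle of its underside.
- plain4: Plain disc at +90 degrees from the drilled disc's +x axis. Origin at the middle of its underside.
- plate: Black granite surface plate, 380 mm in x by 740 mm in y, fixed on the bench. Origin under its middle on the bench; its flat top is 60 mm above that. Discs slide on it and on the stops with friction of about 0.12; fingertips grip better than that: pressed on a disc with about 10 N and moved slowly (under 50 mm/s) they carry it along.
- gauge: Grey bench diameter gauge on a foot rail fixed on the plate; place and heading vary. Origin on the plate's top, where the middle of a disc's underside lies when home if the head is at its middle setting; but the head (stop pins, body, dial, all in one) is clamped anywhere within 5 mm either way along the gauge's x axis, and home with it. A disc enters along +x from the open -x side.
- plunger (a joint): The dial's sprung plunger (0.06 to 0.1 N, too weak to push a disc back), between the stop pins: travel in m, 0 when free, 0.003 when a disc is home on both pins. Pins: 12 mm in diameter, 22 mm high, 38 mm from the home point, 40 degrees either side of the gauge's x axis. Behind them, from 44 mm past home: body 104 mm wide, 30 mm high (knob to 42 mm), then the dial, 28 mm high.
- square: Bystander: small engineer's square lying on the plate (75 by 55 mm, 14 mm high). Origin at the middle of its underside.
- oil: Bystander: grey plastic oil bottle, 52 mm across and 120 mm high, standing on the bench at the left end of the plate. Origin at the middle of its underside.
- spanner: Bystander: steel spanner 166 mm long, 8 mm thick, lying on the bench at the right end of the plate. Origin at the middle of its underside.
Not all that is in view belongs to the job. What is shaped like the plain1 but red is not meant.

How it is judged:
On the way, in this order (a step that is already met when the one before it is completed fails the run):
1. the drilled disc stands clear of all four plain discs, with a gap of at least 10 mm (horizontal distance between drilled and plain1 above 0.074 m and horizontal distance between drilled and plain2 above 0.074 m and horizontal distance between drilled and plain3 above 0.074 m and horizontal distance between drilled and plain4 above 0.074 m), for 0.1 s.
2. the drilled disc is pressed home on both stop pins with at least 3 N (contact force between drilled and gauge above 3 N and value of joint plunger above 0.0022 m), for 0.2 s.
At the end, for the whole second after the job is handed in: the drilled disc lies flat and still in the gauge, home on both stop pins (dial plunger pushed in by 2.2 to 3.8 mm, disc within 1.5 mm of the gauge's axis), and the four plain discs lie within 4 mm of where they began (value of joint plunger between 0.0022 and 0.0038 m and y of drilled in the frame of gauge between -0.0015 and 0.0015 m and angle between drilled's own z axis and vertical below 0.03 rad and linear speed of drilled below 0.005 m/s and distance of each of plain1, plain2, plain3, plain4 from where it was at the start of the episode below 0.004 m); the robot touches nothing.
It fails at once if a plain disc is moved by more than 4 mm (distance of any of plain1, plain2, plain3, plain4 from where it was at the start of the episode above 0.004 m).
It fails at once if the disc is pressed against the gauge with more than 25 N (contact force between drilled and gauge above 25 N).
It fails at once if the drilled disc is pressed onto the plate with more than 80 N (contact force between drilled and plate above 80 N).
It fails at once if the drilled disc is lifted off the plate by more than 4 mm or tipped by more than about 7 degrees (z of drilled in the frame of plate above 0.064 m or angle between drilled's own z axis and vertical above 0.12 rad).
It fails at once if the square, the oil bottle or the spanner is moved by more than 10 mm (distance of any of square, oil, spanner from where it was at the start of the episode above 0.01 m).
It also fails if it takes over 72 s, if anything falls off the work surface, if the arm or the gripper's body presses on something with over 40 N, if the wrist force passes 120 N, or if a joint passes its speed limit or range.

## Robot

A 6-joint arm with a two-finger parallel gripper is mounted at the origin on the work surface. World frame = base frame: x ahead of the robot, y to its left, z up, the work surface at z = 0. Lengths are in m, angles in rad, forces in N, time in s.
With the tool pointing down it reaches from about 0.275 to 0.725 m from the base axis. Payload 15.9 kg.
Tool frame: the origin (TCP) lies on the centre line of the jaws, within the pads' length; the fingertips stand bot.finger_overhang ahead of it and the grasp point (between the pads) is the TCP (bot.finger_overhang is the distance from the TCP to the fingertips, in m); z points along the fingers, y is the line along which they close (so a half turn about z gives the same grasp; the last joint's range is limited). The gripper opens to 85 mm and grips with 20 to 120 N. Pads are 22 mm wide; open, the fingers measure 114 mm over their backs; the gripper's body (76 mm by 85 mm) begins 54 mm behind the grasp point. The pads swing forward as they close: fully open they stand 13 mm farther back than shut.
Start: joints at [1.249, 0.213, -0.034, 1.323, 0, 1.571], TCP at [0.158, 0.474, 0.25] pointing down, gripper open.
Joint ranges: [-2.98, 2.98], [-0.74, 1.72], [-1.14, 1.35], [-2.1, 2.04], [-1.57, 1.44], [-3.14, 3.14]. Speed limits (rad/s): [1.89, 1.89, 2.39, 2.57, 3.14, 3.14].

## Interface

Orientations are given as a rotation vector (axis times angle).
In Python, from plant import bot gives the robot as it stands.
- The arm moves only by the tool play_rows, never from a script. Its argument "commands" is one flat list of numbers, 7 for each row, row after row: the turn, a rotation vector about the tool's x, y, z in degrees, then the shift along the tool's x, y, z in m, then the opening, from 0 (shut) to 1 (fully open). In form: [rx, ry, rz, tx, ty, tz, claw, rx, ry, rz, tx, ty, tz, claw, ...]. A call has 1 to 20 rows; each row is the pose to reach, as a shift and turn from the pose commanded when the call began, along the tool's axes at that moment; what a row does not reach only later rows make up. A row lasts 1/10 s, in which the tool goes at most 50 mm and 8.59 degrees, less where a joint would pass 70% of its speed; a pose out of reach is approached as far as the arm can. A call with a gripper value outside its range is refused whole. The fingers move at their own pace and stop on an object; the grip force is fixed at half the most. Time passes only in rows, so rows that repeat a pose let the fingers close. It gives the time, the measured TCP pose, the force, the opening and the grip force at its end, in the units of the state.
- bot.get_state(): the state, without advancing time (a new reading comes with each control period).
- bot.get_image(name): name is "scene" or "side" or "wrist"; returns the picture (420x560x3 uint8, red, green, blue); there is no depth.
- bot.camera_info(name): a dict with "vertical_fov" (degrees; the focal length in pixels is half the picture's height over the tangent of half this angle, whatever the lens; pixels are square), "cx", "cy" (the principal point, pixels), "T" (4x4, takes a point from camera to world coordinates); the wrist camera has in their place "tool_from_camera" (4x4, takes a point from camera to tool coordinates, whose origin is the TCP and whose axes are the flange's). Camera axes: x right, y up, looking along -z (the intrinsics and any distortion apply to the point x, -y, -z); pixel columns grow to the right and rows downward; lengths in m; the calibration is good to about 2 mm. The wrist camera is an equidistant fisheye: a pixel r from the principal point sees the ray r / f radians off the axis. A picture is of the moment at which its call begins: read the wrist's pose just before it. camera_info takes no time and is no camera call.
- bot.sign_off(): hands the job in; it is judged then, once.
The state is a dict: "clock": time; "joint_pos": joint angles; "qvel": joint speeds; "joint_efforts": joint torques, N m; "ee_pos": TCP position; "tool_rot": TCP orientation; "force": force on the tool from outside, world axes, zero at the start; "wrist_torque": the same for the moment, N m; "gripper_width": finger opening in m; "finger_force": force on a finger pad.
Only numpy, scipy, OpenCV 4.12 (cv2) and the standard library are available. Lean on these libraries where they do the work, as an engineer would, in place of code of your own. Each camera call takes 0.05 s, during which the arm holds its last target. There are 200 camera calls.

## Working session

There is one attempt and no reset: what is moved stays moved. The work goes in short steps, Python scripts to look and compute and a tool call to move; the robot and the scene stay as the last step left them, time stands still between calls to the robot, and variables do not carry over. Pictures are saved under pics/ and viewed, at most 10 in all, crops included, and the job is handed in when it is done.

Besides the shell and the picture viewer there is one more tool, called after "Call:" as name(argument=value, ...) on one line, values as JSON. play_rows: Moves the arm, as the interface text tells. Its arguments: {"type":"object","properties":{"commands":{"type":"array","items":{"type":"number"}}},"required":["commands"]}

```bash
mkdir -p pics; ls; python3 - <<'E'
from plant import bot
import cv2
s=bot.get_state()
for k in ("clock","ee_pos","tool_rot","force","gripper_width"): print(k,s[k])
print(bot.finger_overhang)
for n in ("scene","side","wrist"):
    im=bot.get_image(n); cv2.imwrite(f"pics/{n}0.png",im[:,:,::-1]); print(n,bot.camera_info(n))
E
```

```text
pics
clock 0.0
ee_pos [0.15805655 0.47405203 0.24983781]
tool_rot [-5.03316430e-01 -3.10085418e+00  1.60951678e-03]
force [-0.78182645 -0.82183574  0.66057138]
gripper_width 0.08553391919890625
0.019
scene {'vertical_fov': 47.151988321884446, 'cx': 280.99680354241997, 'cy': 219.04390806253343, 'T': array([[-0.64186199, -0.46655771,  0.60855328,  1.35705869],
       [ 0.76681184, -0.38682422,  0.51221736,  0.71979172],
       [-0.00357581,  0.79541871,  0.60604974,  0.90322296],
       [ 0.        ,  0.        ,  0.        ,  1.        ]])}
side {'vertical_fov': 49.95955132488453, 'cx': 279.13374771966363, 'cy': 203.94771776786266, 'T': array([[ 0.80145573,  0.30044805, -0.51710703, -0.02390922],
       [-0.59805053,  0.39963784, -0.69471229, -0.73454022],
       [-0.00206942,  0.86603728,  0.49997515,  0.59591993],
       [ 0.        ,  0.        ,  0.        ,  1.        ]])}
wrist {'vertical_fov': 65.70646984690485, 'cx': 288.99647078285335, 'cy': 206.5295425266946, 'tool_from_camera': array([[ 8.58835378e-04,  9.59711754e-01,  2.80985075e-01,
         7.07045497e-02],
       [ 9.99999600e-01, -7.54203620e-04, -4.80512911e-04,
         1.84939705e-04],
       [-2.49233927e-04,  2.80985375e-01, -9.59712018e-01,
        -1.24567905e-01],
       [ 0.00000000e+00,  0.00000000e+00,  0.00000000e+00,
         1.00000000e+00]])}
```

View pics/scene0.png

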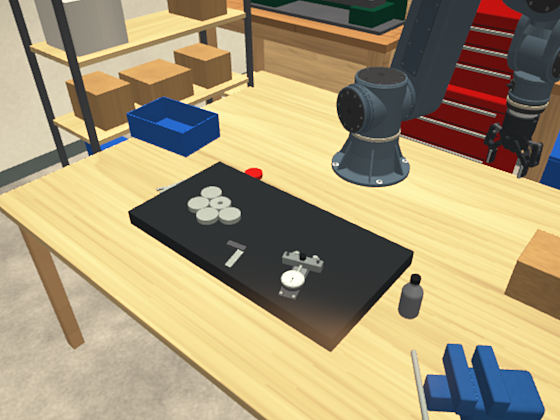

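View pics/wrist0.png

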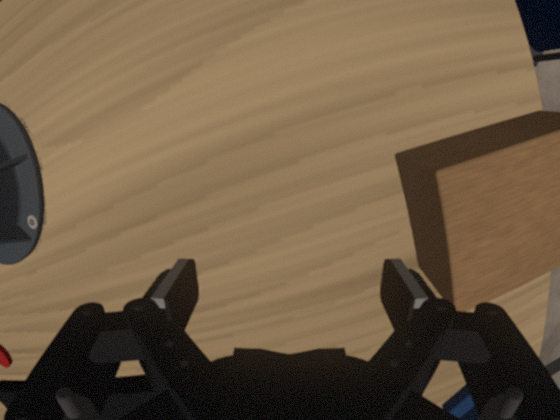

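The scene shows the pack at about (215,205). Its discs sit at (211,193), (199,204), (220,203), (207,214) and (230,214), and the disc at (220,203) seems to have the hole. A red decoy is at (254,174), the gauge at (297,270) and the square at (236,253). I'll confirm with enlarged crops.

```bash
python3 - <<'E'
import cv2,numpy as np
a=cv2.imread("pics/scene0.png")
c=cv2.resize(a[175:310,175:340],None,fx=4.8,fy=4.4,interpolation=cv2.INTER_CUBIC)[:594,:792]
cv2.imwrite("pics/c1.png",c)
E
```

```text
(no output)
```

View pics/c1.png

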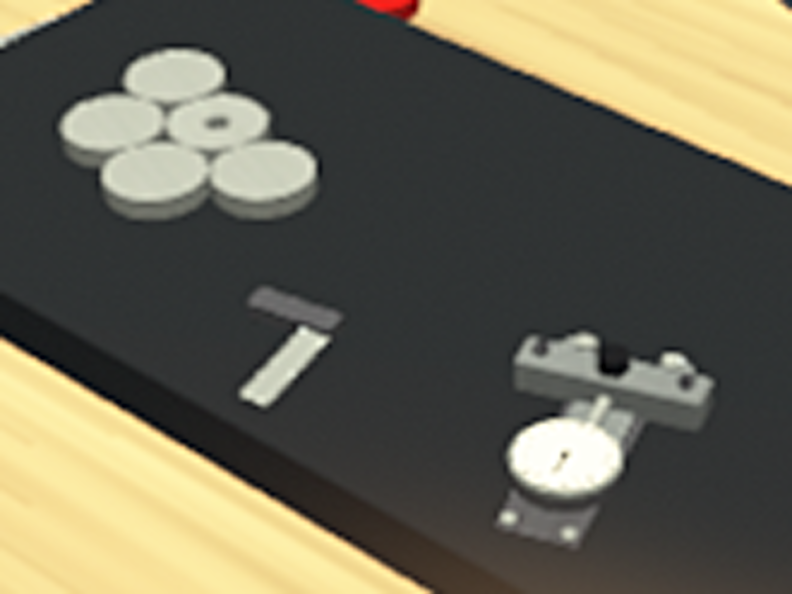

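View pics/side0.png

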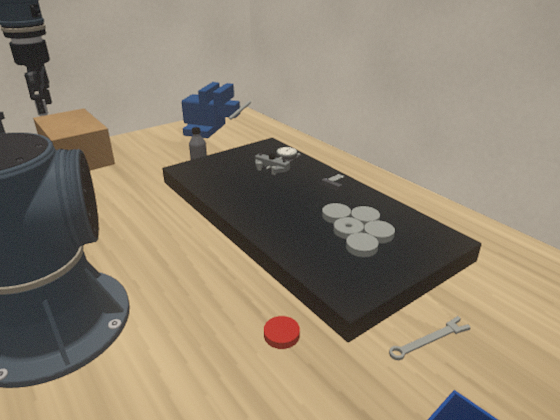

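```bash
cat > h.py <<'E'
import numpy as np
from plant import bot
from scipy.spatial.transform import Rotation as R
def ray(n,u,v,s=None):
    i=bot.camera_info(n); f=210/np.tan(np.radians(i["vertical_fov"]/2))
    x,y=u-i["cx"],v-i["cy"]
    if n=="wrist":
        r=np.hypot(x,y); t=r/f; d=np.array([x/r*np.sin(t),-y/r*np.sin(t),-np.cos(t)])
        T=np.eye(4); T[:3,:3]=R.from_rotvec(s["tool_rot"]).as_matrix(); T[:3,3]=s["ee_pos"]; T=T@i["tool_from_camera"]
    else: d=np.array([x/f,-y/f,-1]); T=i["T"]
    return T[:3,3],T[:3,:3]@d
def at(n,u,v,z,s=None):
    o,d=ray(n,u,v,s); return (o+d*(z-o[2])/d[2])[:2]
def px(p,s):
    "world point -> wrist pixel"
    i=bot.camera_info("wrist"); f=210/np.tan(np.radians(i["vertical_fov"]/2))
    T=np.eye(4); T[:3,:3]=R.from_rotvec(s["tool_rot"]).as_matrix(); T[:3,3]=s["ee_pos"]; T=T@i["tool_from_camera"]
    c=T[:3,:3].T@(np.array(p)-T[:3,3]); r=np.hypot(c[0],c[1]); t=np.arctan2(r,-c[2])
    return i["cx"]+f*t*c[0]/r, i["cy"]-f*t*c[1]/r
E
python3 - <<'E'
from h import *
np.set_printoptions(precision=4,suppress=True)
for n,u,v,z in [("hole",218,122,.076),("a",174,75,.076),("b",112,124,.076),("c",155,173,.076),("d",264,170,.076),("pinL",582,340,.082),("pinR",673,360,.082),("knob",613,348,.102),("dial",565,455,.088),("sqA",260,292,.074),("sqB",340,318,.074),("sqC",255,400,.067)]:
    print(n,at("scene",175+u/4.8,175+v/4.4,z))
for n,u,v,z in [("hole",348,227,.076),("a",362,243,.076),("b",380,230,.076),("c",366,214,.076),("d",337,212,.076),("dial",287,152,.088)]: print(n,at("side",u,v,z))
s=bot.get_state(); print(R.from_rotvec(s["tool_rot"]).as_matrix(),s["joint_pos"])
E
```

```text
hole [ 0.58   -0.1692]
a [ 0.5582 -0.2315]
b [ 0.6234 -0.2181]
c [ 0.6445 -0.1569]
d [ 0.6005 -0.1089]
pinL [0.6158 0.1469]
pinR [0.5987 0.195 ]
knob [0.629  0.1776]
dial [0.7012 0.2037]
sqA [ 0.6889 -0.0247]
sqB [0.678  0.0264]
sqC [0.7541 0.0358]
hole [ 0.572 -0.178]
a [ 0.553  -0.2374]
b [ 0.6175 -0.2266]
c [ 0.6412 -0.1637]
d [ 0.5957 -0.1188]
dial [0.6941 0.1924]
[[-0.9487  0.3163 -0.0003]
 [ 0.3163  0.9487 -0.0007]
 [ 0.     -0.0008 -1.    ]] [ 1.249   0.2132 -0.0349  1.3235  0.      1.5708]
```

Call:
play_rows(commands=[0, 0, 141.6, -0.5, -0.163, 0, 0.3, 0, 0, 141.6, -0.5, -0.163, 0, 0.3, 0, 0, 141.6, -0.5, -0.163, 0, 0.3, 0, 0, 141.6, -0.5, -0.163, 0, 0.3, 0, 0, 141.6, -0.5, -0.163, 0, 0.3, 0, 0, 141.6, -0.5, -0.163, 0, 0.3, 0, 0, 141.6, -0.5, -0.163, 0, 0.3, 0, 0, 141.6, -0.5, -0.163, 0, 0.3, 0, 0, 141.6, -0.5, -0.163, 0, 0.3, 0, 0, 141.6, -0.5, -0.163, 0, 0.3, 0, 0, 141.6, -0.5, -0.163, 0, 0.3, 0, 0, 141.6, -0.5, -0.163, 0, 0.3, 0, 0, 141.6, -0.5, -0.163, 0, 0.3, 0, 0, 141.6, -0.5, -0.163, 0, 0.3, 0, 0, 141.6, -0.5, -0.163, 0, 0.3, 0, 0, 141.6, -0.5, -0.163, 0, 0.3, 0, 0, 141.6, -0.5, -0.163, 0, 0.3, 0, 0, 141.6, -0.5, -0.163, 0, 0.3, 0, 0, 141.6, -0.5, -0.163, 0, 0.3, 0, 0, 141.6, -0.5, -0.163, 0, 0.3])

```text
clock: 2.15
ee_pos: [0.5809, 0.1615, 0.2502]
tool_rot: [-3.094, -0.547, 0.0]
force: [0.5, 1.1, 0.2]
gripper_width: 0.0257
finger_force: 0.0
```

```bash
python3 - <<'E'
from h import *
import cv2,json
s=bot.get_state(); im=bot.get_image("wrist"); cv2.imwrite("pics/w1.png",im[:,:,::-1])
json.dump({k:np.asarray(s[k]).tolist() for k in("ee_pos","tool_rot")},open("w1.json","w"))
print(s["clock"],s["ee_pos"],s["tool_rot"],s["joint_pos"],s["force"],s["gripper_width"])
E
```

```text
2.15 [0.5808793  0.16152995 0.25020408] [-3.09351906e+00 -5.47454001e-01  3.04206428e-04] [2.71213733e-01 4.34171327e-01 2.72304190e-01 1.40912138e+00
 2.46341800e-05 3.06249721e+00] [0.53656607 1.13391637 0.1747034 ] 0.025729195262576228
```

View pics/w1.png

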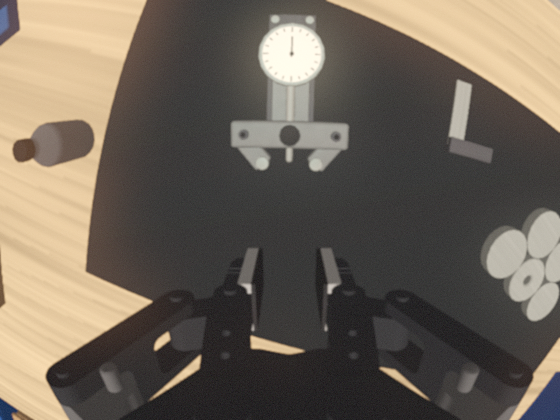

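The wrist view shows the pin tops at (262,163) and (317,165), the knob at (290,135), the dial at (292,54), and the drilled disc's hole at (528,281) on the right.

```bash
python3 - <<'E'
from h import *
import json
np.set_printoptions(precision=4,suppress=True)
s=json.load(open("w1.json"))
P=[at("wrist",u,v,z,s) for u,v,z in[(262,163,.082),(317,165,.082),(290,135,.102),(292,54,.088),(528,281,.076)]]
print(*P)
m=(P[0]+P[1])/2; d=P[1]-P[0]; print(np.linalg.norm(d), np.degrees(np.arctan2(d[0],-d[1])))
g=P[3]-m; print("axis from dial",np.degrees(np.arctan2(g[1],g[0])))
g/=np.linalg.norm(g); print("home",m-.0291*g)
E
python3 - <<'E'
import cv2
a=cv2.imread("pics/w1.png")
cv2.imwrite("pics/c2.png",cv2.resize(a[20:190,220:360],None,fx=3.5,fy=3.5,interpolation=cv2.INTER_CUBIC))
E
```

```text
[0.5984 0.1938] [0.6139 0.1462] [0.6323 0.1792] [0.6997 0.202 ] [ 0.5788 -0.1747]
0.05013131811717907 18.022613749505126
axis from dial 18.887243492056655
home [0.5786 0.1606]
```

View pics/c2.png

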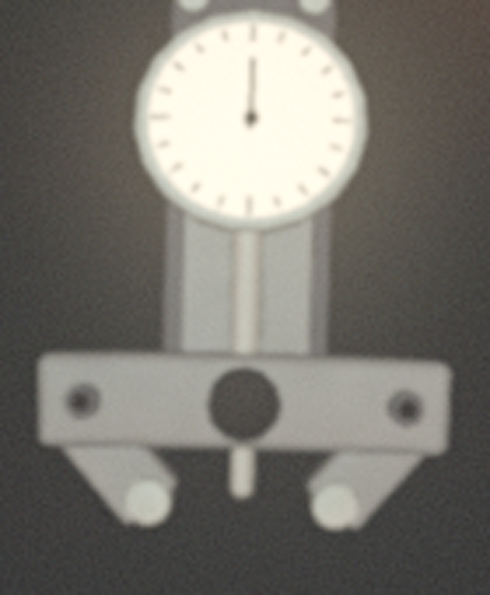

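Call:
play_rows(commands=[0, 0, 1.2, -0.117, 0.313, 0.05, 0.3, 0, 0, 1.2, -0.117, 0.313, 0.05, 0.3, 0, 0, 1.2, -0.117, 0.313, 0.05, 0.3, 0, 0, 1.2, -0.117, 0.313, 0.05, 0.3, 0, 0, 1.2, -0.117, 0.313, 0.05, 0.3, 0, 0, 1.2, -0.117, 0.313, 0.05, 0.3, 0, 0, 1.2, -0.117, 0.313, 0.05, 0.3, 0, 0, 1.2, -0.117, 0.313, 0.1, 0.3, 0, 0, 1.2, -0.117, 0.313, 0.1, 0.3, 0, 0, 1.2, -0.117, 0.313, 0.1, 0.3, 0, 0, 1.2, -0.117, 0.313, 0.1, 0.3])

```text
clock: 3.3
ee_pos: [0.5789, -0.1721, 0.1526]
tool_rot: [3.098, 0.514, 0.004]
force: [0.3, 0.3, 0.7]
gripper_width: 0.0255
finger_force: 0.0
```

```bash
python3 - <<'E'
from h import *
import cv2,json
s=bot.get_state(); im=bot.get_image("wrist"); cv2.imwrite("pics/w2.png",im[:,:,::-1])
json.dump({k:np.asarray(s[k]).tolist() for k in("ee_pos","tool_rot")},open("w2.json","w"))
print(s["clock"],s["ee_pos"],s["tool_rot"],s["joint_pos"],s["force"],s["gripper_width"])
E
```

```text
3.3 [ 0.57894985 -0.17210938  0.15264062] [3.09814339 0.51409776 0.00376585] [-2.88996171e-01  4.57519307e-01  6.11447397e-02  1.17179161e+00
  7.73323203e-05  2.52371857e+00] [0.31800974 0.2611598  0.73924838] 0.02552655136072848
```

View pics/w2.png

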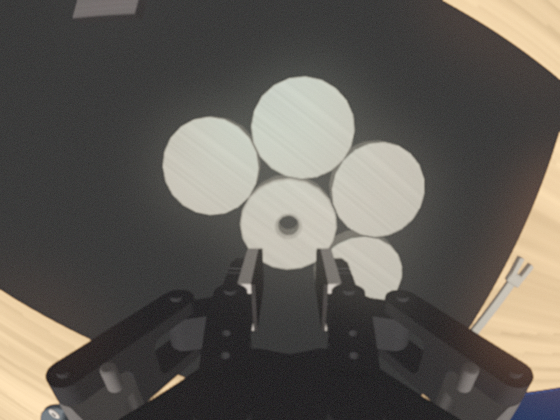

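The drilled disc is centred at (288,224) under the fingers. The plain discs are at (210,166), (303,128), (378,189) and (366,267), and the open side is to the lower left.

```bash
python3 - <<'E'
from h import *
import json
np.set_printoptions(precision=4,suppress=True)
s=json.load(open("w2.json"))
P=[at("wrist",u,v,.076,s) for u,v in[(288,223.5),(210,166),(303,128),(378,189),(366,267)]]
print(*P)
for p in P[1:]:
    d=p-P[0]; print(np.linalg.norm(d),np.degrees(np.arctan2(d[1],d[0])))
T=R.from_rotvec(s["tool_rot"]).as_matrix()
print("delta tool",T.T@np.r_[P[0]-s["ee_pos"][:2],0]); print(T)
o=-np.mean([np.r_[p-P[0]] for p in P[2:4]],0)
for h in(.013,.019):
  print([px(np.array(s["ee_pos"])+T@np.array([0,y,h]),s) for y in(-.0127,.0127)])
E
```

```text
[ 0.5807 -0.1713] [ 0.601  -0.1118] [ 0.6422 -0.1601] [ 0.6219 -0.2192] [ 0.5674 -0.2339]
0.06290830960030484 71.12001774046222
0.06253168679421219 10.382128540434831
0.06320982368548433 -49.289688679439635
0.06400614928612589 -101.96989439139026
delta tool [ 0.0019 -0.0002  0.    ]
[[ 0.9464  0.323   0.0025]
 [ 0.323  -0.9464 -0.0007]
 [ 0.0022  0.0015 -1.    ]]
[(np.float64(261.48985897500614), np.float64(271.06883134016215)), (np.float64(314.8211084410441), np.float64(271.14909279365315))]
[(np.float64(262.43720863293424), np.float64(265.43068077472884)), (np.float64(313.9520630128701), np.float64(265.50566030730783))]
```

Call:
play_rows(commands=[0, 0, 0, 0.002, 0, 0.04, 0.3, 0, 0, 0, 0.002, 0, 0.052, 0.3, 0, 0, 0, 0.002, 0, 0.054, 0.3, 0, 0, 0, 0.002, 0, 0.054, 0.3])

```text
clock: 3.75
ee_pos: [0.5801, -0.1718, 0.0975]
tool_rot: [3.099, 0.513, 0.001]
force: [0.3, 0.7, -0.9]
gripper_width: 0.0258
finger_force: 0.0
```

Call:
play_rows(commands=[0, 0, 0, 0, 0, 0.001, 0.3, 0, 0, 0, 0, 0, 0.002, 0.3, 0, 0, 0, 0, 0, 0.002, 0.3])

```text
clock: 4.05
ee_pos: [0.58, -0.1721, 0.0949]
tool_rot: [3.099, 0.512, 0.001]
force: [0.0, 0.1, 3.8]
gripper_width: 0.0256
finger_force: 2.2
```

Call:
play_rows(commands=[0, 0, 0, 0, 0, 0.001, 0.3, 0, 0, 0, 0, 0, 0.0015, 0.3, 0, 0, 0, 0, 0, 0.0015, 0.3])

```text
clock: 4.35
ee_pos: [0.5808, -0.1723, 0.0948]
tool_rot: [3.098, 0.512, 0.005]
force: [-2.6, 0.2, 18.2]
gripper_width: 0.0257
finger_force: 9.4
```

Call:
play_rows(commands=[0, 0, 0, 0, 0, -0.0005, 0.3, 0, 0, 0, -0.0012, -0.0009, -0.0005, 0.3, 0, 0, 0, -0.0031, -0.0025, -0.0005, 0.3, 0, 0, 0, -0.0055, -0.0043, -0.0005, 0.3, 0, 0, 0, -0.0079, -0.0062, -0.0005, 0.3, 0, 0, 0, -0.0079, -0.0062, -0.0005, 0.3])

```text
clock: 4.95
ee_pos: [0.571, -0.1689, 0.0948]
tool_rot: [3.098, 0.512, 0.004]
force: [-2.7, 1.2, 13.4]
gripper_width: 0.0255
finger_force: 6.7
```

```bash
python3 - <<'E'
from h import *
import cv2,json
s=bot.get_state(); im=bot.get_image("wrist"); cv2.imwrite("pics/w3.png",im[:,:,::-1])
print(s["clock"],s["ee_pos"],s["tool_rot"],s["force"])
E
```

```text
4.95 [ 0.57100791 -0.16886056  0.09483831] [3.09847064 0.5117868  0.00388893] [-2.73978049  1.20023429 13.38855479]
```

View pics/w3.png

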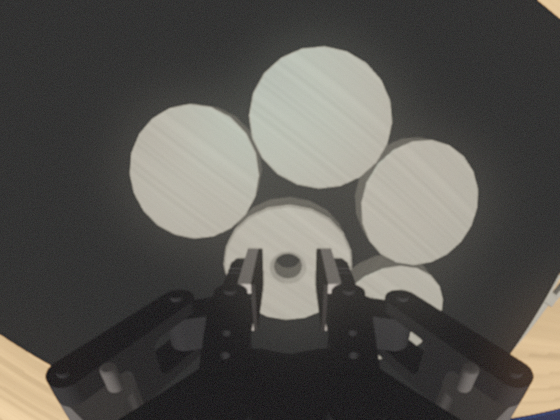

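The disc follows the fingers and is about 10 mm out, with the hole at (288,265) still centred between them. I'll keep sliding outward.

Call:
play_rows(commands=[0, 0, 0, -0.0016, -0.0012, 0, 0.3, 0, 0, 0, -0.0047, -0.0037, 0, 0.3, 0, 0, 0, -0.0078, -0.0062, 0, 0.3, 0, 0, 0, -0.011, -0.0086, 0, 0.3, 0, 0, 0, -0.0141, -0.0111, 0, 0.3, 0, 0, 0, -0.0173, -0.0136, 0, 0.3, 0, 0, 0, -0.0204, -0.016, 0, 0.3, 0, 0, 0, -0.0236, -0.0185, 0, 0.3, 0, 0, 0, -0.0267, -0.021, 0, 0.3, 0, 0, 0, -0.0299, -0.0234, 0, 0.3, 0, 0, 0, -0.033, -0.026, 0, 0.3, 0, 0, 0, -0.036, -0.0284, 0, 0.3, 0, 0, 0, -0.039, -0.0308, 0, 0.3, 0, 0, 0, -0.0393, -0.031, 0, 0.3, 0, 0, 0, -0.0393, -0.031, 0, 0.3, 0, 0, 0, -0.0393, -0.031, 0, 0.3])

```text
clock: 6.6
ee_pos: [0.5241, -0.1522, 0.0948]
tool_rot: [3.098, 0.512, 0.004]
force: [-2.1, 1.7, 14.5]
gripper_width: 0.0254
finger_force: 7.5
```

Call:
play_rows(commands=[0, 0, 0, 0.0008, -0.002, 0, 0.3, 0, 0, 0, 0.0024, -0.0058, 0, 0.3, 0, 0, 0, 0.004, -0.0097, 0, 0.3, 0, 0, 0, 0.0056, -0.0136, 0, 0.3, 0, 0, 0, 0.0071, -0.0175, 0, 0.3, 0, 0, 0, 0.0087, -0.0214, 0, 0.3, 0, 0, 0, 0.0103, -0.0253, 0, 0.3, 0, 0, 0, 0.0119, -0.0292, 0, 0.3, 0, 0, 0, 0.0135, -0.0331, 0, 0.3, 0, 0, 0, 0.015, -0.037, 0, 0.3, 0, 0, 0, 0.0166, -0.0409, 0, 0.3, 0, 0, 0, 0.0182, -0.0448, 0, 0.3, 0, 0, 0, 0.0198, -0.0487, 0, 0.3, 0, 0, 0, 0.0214, -0.0526, 0, 0.3, 0, 0, 0, 0.0229, -0.0565, 0, 0.3, 0, 0, 0, 0.0245, -0.0604, 0, 0.3, 0, 0, 0, 0.0261, -0.0643, 0, 0.3, 0, 0, 0, 0.0277, -0.0682, 0, 0.3, 0, 0, 0, 0.0293, -0.0721, 0, 0.3, 0, 0, 0, 0.0301, -0.074, 0, 0.3])

```text
clock: 8.6
ee_pos: [0.529, -0.0723, 0.0948]
tool_rot: [3.098, 0.512, 0.005]
force: [0.0, -2.0, 14.5]
gripper_width: 0.0259
finger_force: 6.9
```

```bash
python3 - <<'E'
from h import *
import cv2
s=bot.get_state(); im=bot.get_image("wrist"); cv2.imwrite("pics/w4.png",im[:,:,::-1])
# dark hole centroid near expected spot
g=cv2.cvtColor(im,cv2.COLOR_RGB2GRAY)[248:285,262:316]
m=(g<140).astype(np.uint8); n,l,st,c=cv2.connectedComponentsWithStats(m)
print([(st[i,4],c[i]+[262,248]) for i in range(1,n) if 60<st[i,4]<800]); print(s["clock"],s["ee_pos"],s["force"])
g3=cv2.cvtColor(cv2.imread("pics/w3.png"),cv2.COLOR_BGR2GRAY)[248:285,262:316]
n,l,st,c=cv2.connectedComponentsWithStats((g3<140).astype(np.uint8)); print([(st[i,4],c[i]+[262,248]) for i in range(1,n) if 60<st[i,4]<800])
E
```

```text
[(np.int32(487), array([287.43942505, 265.08213552]))]
8.6 [ 0.5289849  -0.07228761  0.09481915] [ 1.26400130e-02 -1.95691535e+00  1.44620386e+01]
[(np.int32(569), array([287.29525483, 265.30755712]))]
```

Call:
play_rows(commands=[0, 0, 0, 0.0016, -0.0039, 0, 0.3, 0, 0, 0, 0.0032, -0.0078, 0, 0.3, 0, 0, 0, 0.0048, -0.0117, 0, 0.3, 0, 0, 0, 0.0064, -0.0156, 0, 0.3, 0, 0, 0, 0.0079, -0.0195, 0, 0.3, 0, 0, 0, 0.0095, -0.0234, 0, 0.3, 0, 0, 0, 0.0111, -0.0273, 0, 0.3, 0, 0, 0, 0.0127, -0.0312, 0, 0.3, 0, 0, 0, 0.0143, -0.0351, 0, 0.3, 0, 0, 0, 0.0158, -0.039, 0, 0.3, 0, 0, 0, 0.0174, -0.0429, 0, 0.3, 0, 0, 0, 0.019, -0.0468, 0, 0.3, 0, 0, 0, 0.0206, -0.0507, 0, 0.3, 0, 0, 0, 0.0222, -0.0546, 0, 0.3, 0, 0, 0, 0.0237, -0.0585, 0, 0.3, 0, 0, 0, 0.0253, -0.0624, 0, 0.3, 0, 0, 0, 0.0269, -0.0663, 0, 0.3, 0, 0, 0, 0.0285, -0.0702, 0, 0.3, 0, 0, 0, 0.0301, -0.0741, 0, 0.3, 0, 0, 0, 0.0317, -0.078, 0, 0.3])

```text
clock: 10.65
ee_pos: [0.5339, 0.0119, 0.0948]
tool_rot: [3.099, 0.512, 0.005]
force: [-0.3, -2.3, 13.6]
gripper_width: 0.0258
finger_force: 7.0
```

Call:
play_rows(commands=[0, 0, 0, 0.0016, -0.0039, 0, 0.3, 0, 0, 0, 0.0032, -0.0078, 0, 0.3, 0, 0, 0, 0.0048, -0.0117, 0, 0.3, 0, 0, 0, 0.0064, -0.0156, 0, 0.3, 0, 0, 0, 0.0079, -0.0195, 0, 0.3, 0, 0, 0, 0.0095, -0.0234, 0, 0.3, 0, 0, 0, 0.0111, -0.0273, 0, 0.3, 0, 0, 0, 0.0127, -0.0312, 0, 0.3, 0, 0, 0, 0.0143, -0.0351, 0, 0.3, 0, 0, 0, 0.0158, -0.039, 0, 0.3, 0, 0, 0, 0.0174, -0.0429, 0, 0.3, 0, 0, 0, 0.019, -0.0468, 0, 0.3, 0, 0, 0, 0.0206, -0.0507, 0, 0.3, 0, 0, 0, 0.0222, -0.0546, 0, 0.3, 0, 0, 0, 0.0237, -0.0585, 0, 0.3, 0, 0, 0, 0.0253, -0.0624, 0, 0.3, 0, 0, 0, 0.0269, -0.0663, 0, 0.3, 0, 0, 0, 0.0285, -0.0702, 0, 0.3, 0, 0, 0, 0.0301, -0.0741, 0, 0.3, 0, 0, 0, 0.0317, -0.078, 0, 0.3])

```text
clock: 12.65
ee_pos: [0.5388, 0.0961, 0.0948]
tool_rot: [3.099, 0.512, 0.005]
force: [0.3, -1.5, 13.4]
gripper_width: 0.026
finger_force: 6.9
```

```bash
python3 - <<'E'
from h import *
import cv2
s=bot.get_state(); print(s["clock"],s["ee_pos"],s["force"])
T=R.from_rotvec(s["tool_rot"]).as_matrix(); 
print(T, T.T@(np.array([.541,.148,s["ee_pos"][2]])-s["ee_pos"]))
E
```

```text
12.65 [0.53883149 0.09605484 0.09483358] [ 0.32493921 -1.49549951 13.44963595]
[[ 9.46936093e-01  3.21407152e-01  3.07860602e-03]
 [ 3.21408473e-01 -9.46940647e-01  6.90295862e-05]
 [ 2.93744378e-03  9.24123454e-04 -9.99995259e-01]] [ 1.87490541e-02 -4.84920093e-02  1.02617378e-05]
```

Call:
play_rows(commands=[0, 0, 0, 0.0014, -0.004, 0, 0.3, 0, 0, 0, 0.0028, -0.008, 0, 0.3, 0, 0, 0, 0.0042, -0.012, 0, 0.3, 0, 0, 0, 0.0056, -0.016, 0, 0.3, 0, 0, 0, 0.007, -0.02, 0, 0.3, 0, 0, 0, 0.0084, -0.024, 0, 0.3, 0, 0, 0, 0.0098, -0.028, 0, 0.3, 0, 0, 0, 0.0112, -0.032, 0, 0.3, 0, 0, 0, 0.0126, -0.036, 0, 0.3, 0, 0, 0, 0.014, -0.04, 0, 0.3, 0, 0, 0, 0.0154, -0.044, 0, 0.3, 0, 0, 0, 0.0165, -0.047, 0, 0.3, 0, 0, 0, 0.017, -0.0485, 0, 0.3, 0, 0, 0, 0.017, -0.0485, 0, 0.3, 0, 0, 0, 0.017, -0.0485, 0, 0.3])

```text
clock: 14.15
ee_pos: [0.5393, 0.1478, 0.0948]
tool_rot: [-3.099, -0.512, -0.005]
force: [-0.2, 1.1, 13.5]
gripper_width: 0.0255
finger_force: 6.5
```

```bash
python3 - <<'E'
from h import *
import cv2,json
s=bot.get_state(); im=bot.get_image("wrist"); cv2.imwrite("pics/w5.png",im[:,:,::-1])
json.dump({k:np.asarray(s[k]).tolist() for k in("ee_pos","tool_rot")},open("w5.json","w"))
cv2.imwrite("pics/c5.png",cv2.resize(im[20:300,180:400,::-1],None,fx=2.1,fy=2.1,interpolation=cv2.INTER_CUBIC))
print(s["clock"],s["ee_pos"],s["force"])
E
```

```text
14.15 [0.53929013 0.14780623 0.09483666] [-0.15578806  1.14448166 13.45594764]
```

View pics/c5.png

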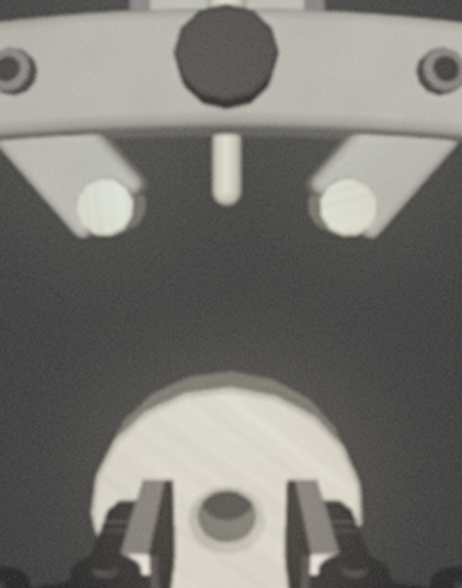

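The pin tops are at (230,118.6) and (345.7,118.6), and the hole's chamfer is at about (288,266). The disc is square-on and nearly centred on the gauge.

```bash
python3 - <<'E'
from h import *
import json
s=json.load(open("w5.json")); T=R.from_rotvec(s["tool_rot"]).as_matrix()
t=lambda u,v,z:(T.T@(np.r_[at("wrist",u,v,z,s),s["ee_pos"][2]]-s["ee_pos"]))[:2]
a,b,h=t(230,118.6,.082),t(345.7,118.6,.082),t(288,266,.076); print(a,b,h,np.linalg.norm(a-b))
m=(a+b)/2; d=b-a; ax=np.array([d[1],-d[0]]); ax=np.array([d[1],-d[0]])/np.linalg.norm(d); ax*=np.sign(ax[0])
print("axis",ax,"to home",m-.0291*ax-h)
E
```

```text
[ 0.07080632 -0.02459638] [0.07081728 0.02427676] [-8.39028481e-05 -9.63708092e-05] 0.04887314480146253
axis [ 9.99999975e-01 -2.24192374e-04] to home [ 4.17957067e-02 -5.69137914e-05]
```

Call:
play_rows(commands=[0, 0, 0, 0.001, 0, 0, 0.3, 0, 0, 0, 0.0035, 0, 0, 0.3, 0, 0, 0, 0.007, 0, 0, 0.3, 0, 0, 0, 0.0105, 0, 0, 0.3, 0, 0, 0, 0.014, 0, 0, 0.3, 0, 0, 0, 0.0175, 0, 0, 0.3, 0, 0, 0, 0.021, 0, 0, 0.3, 0, 0, 0, 0.0245, 0, 0, 0.3, 0, 0, 0, 0.028, 0, 0, 0.3, 0, 0, 0, 0.031, 0, 0, 0.3, 0, 0, 0, 0.0335, 0, 0, 0.3, 0, 0, 0, 0.036, 0, 0, 0.3, 0, 0, 0, 0.038, 0, 0, 0.3, 0, 0, 0, 0.038, 0, 0, 0.3])

```text
clock: 15.6
ee_pos: [0.5753, 0.1599, 0.0949]
tool_rot: [-3.099, -0.512, -0.005]
force: [0.2, 0.3, 12.8]
gripper_width: 0.0255
finger_force: 6.1
```

Call:
play_rows(commands=[0, 0, 0, 0.0008, 0, 0, 0.3, 0, 0, 0, 0.0016, 0, 0, 0.3, 0, 0, 0, 0.0024, 0, 0, 0.3, 0, 0, 0, 0.0024, 0, 0, 0.3])

```text
clock: 16.0
ee_pos: [0.5774, 0.1606, 0.0949]
tool_rot: [-3.099, -0.512, -0.004]
force: [-1.0, 0.1, 13.3]
gripper_width: 0.0256
finger_force: 6.7
```

Call:
play_rows(commands=[0, 0, 0, 0.0005, 0, 0, 0.3, 0, 0, 0, 0.001, 0, 0, 0.3, 0, 0, 0, 0.001, 0, 0, 0.3])

```text
clock: 16.3
ee_pos: [0.5782, 0.1609, 0.0948]
tool_rot: [-3.099, -0.512, -0.004]
force: [-2.1, -0.3, 14.3]
gripper_width: 0.0255
finger_force: 6.8
```

Call:
play_rows(commands=[0, 0, 0, 0.0005, 0, 0, 0.3, 0, 0, 0, 0.001, 0, 0, 0.3, 0, 0, 0, 0.001, 0, 0, 0.3])

```text
clock: 16.6
ee_pos: [0.5792, 0.1612, 0.0949]
tool_rot: [-3.099, -0.512, -0.004]
force: [-1.8, -0.1, 13.2]
gripper_width: 0.0254
finger_force: 6.8
```

Call:
play_rows(commands=[0, 0, 0, 0.0005, 0, 0, 0.3, 0, 0, 0, 0.0005, 0, 0, 0.3])

```text
clock: 16.8
ee_pos: [0.5795, 0.1613, 0.0949]
tool_rot: [-3.099, -0.512, -0.004]
force: [-1.7, -0.9, 14.5]
gripper_width: 0.0259
finger_force: 7.2
```

Call:
play_rows(commands=[0, 0, 0, 0.0005, 0, 0, 0.3, 0, 0, 0, 0.0005, 0, 0, 0.3])

```text
clock: 17.0
ee_pos: [0.5798, 0.1615, 0.0948]
tool_rot: [-3.099, -0.512, -0.003]
force: [-3.7, -0.7, 15.9]
gripper_width: 0.0258
finger_force: 7.7
```

Call:
play_rows(commands=[0, 0, 0, 0.0005, 0, 0, 0.3, 0, 0, 0, 0.0005, 0, 0, 0.3])

```text
clock: 17.2
ee_pos: [0.5803, 0.1616, 0.0948]
tool_rot: [-3.099, -0.512, -0.003]
force: [-4.1, -2.5, 16.2]
gripper_width: 0.0257
finger_force: 7.8
```

```bash
python3 - <<'E'
from h import *
import cv2,json
s=bot.get_state(); im=bot.get_image("wrist"); cv2.imwrite("pics/w6.png",im[:,:,::-1])
cv2.imwrite("pics/c6.png",cv2.resize(im[100:300,190:390,::-1],None,fx=2.5,fy=2.5,interpolation=cv2.INTER_CUBIC))
print(s["clock"],s["ee_pos"],s["force"])
E
```

```text
17.2 [0.58028061 0.16160829 0.09484418] [-4.06637371 -2.53166775 16.22452794]
```

View pics/c6.png

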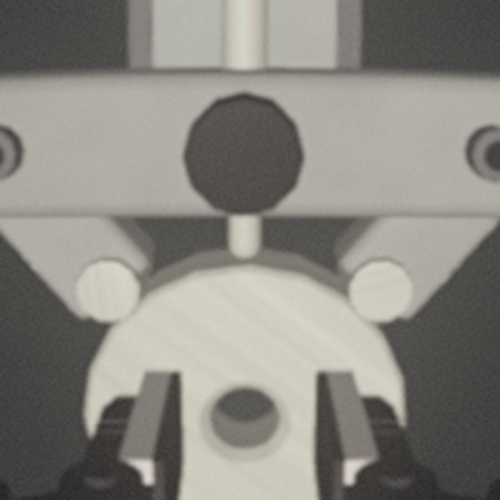

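The disc is seated between both pins, at (108,290) and (381,290) in the crop, and the plunger is pushed in. I'll press a bit more.

Call:
play_rows(commands=[0, 0, 0, 0.0005, 0, 0, 0.3, 0, 0, 0, 0.0005, 0, 0, 0.3])

```text
clock: 17.45
ee_pos: [0.5808, 0.1618, 0.0949]
tool_rot: [-3.099, -0.512, -0.003]
force: [-3.9, -0.9, 15.9]
gripper_width: 0.0258
finger_force: 7.7
```

Call:
play_rows(commands=[0, 0, 0, 0.0005, 0, 0, 0.3, 0, 0, 0, 0.0005, 0, 0, 0.3])

```text
clock: 17.65
ee_pos: [0.5813, 0.1619, 0.0949]
tool_rot: [-3.099, -0.512, -0.003]
force: [-3.4, -1.7, 16.2]
gripper_width: 0.0255
finger_force: 7.7
```

Call:
play_rows(commands=[0, 0, 0, 0.0005, 0, 0, 0.3, 0, 0, 0, 0.0005, 0, 0, 0.3])

```text
clock: 17.85
ee_pos: [0.5817, 0.162, 0.0948]
tool_rot: [-3.099, -0.512, -0.003]
force: [-4.9, -1.3, 15.7]
gripper_width: 0.0253
finger_force: 7.7
```

```bash
cat > hole.py <<'E'
from h import *
import cv2
s=bot.get_state(); im=bot.get_image("wrist")
for i in (cv2.imread("pics/w5.png"),cv2.imread("pics/w6.png"),im):
    g=cv2.cvtColor(i,cv2.COLOR_BGR2GRAY)[240:290,262:316]
    n,l,st,c=cv2.connectedComponentsWithStats((g<140).astype(np.uint8)); print([(st[i,4],c[i]+[262,240]) for i in range(1,n) if 60<st[i,4]<900])
print(s["clock"],s["ee_pos"],s["force"])
E
python3 hole.py
```

```text
[(np.int32(482), array([287.45850622, 265.10165975]))]
[(np.int32(506), array([287.32411067, 266.54940711]))]
[(np.int32(513), array([287.31968811, 269.26705653]))]
17.85 [0.58170991 0.1620487  0.09483494] [-4.93590778 -1.34679045 15.74573116]
```

The fingers slip at about 0.3 friction, so I'll press down moderately harder, to around 30 N.

Call:
play_rows(commands=[0, 0, 0, 0, 0, 0.0008, 0.3, 0, 0, 0, 0, 0, 0.0015, 0.3, 0, 0, 0, 0.0005, 0, 0.0015, 0.3, 0, 0, 0, 0.001, 0, 0.0015, 0.3, 0, 0, 0, 0.001, 0, 0.0015, 0.3])

```text
clock: 18.4
ee_pos: [0.5835, 0.1626, 0.0948]
tool_rot: [-3.099, -0.512, -0.007]
force: [-5.4, -2.2, 30.8]
gripper_width: 0.0257
finger_force: 15.5
```

Call:
play_rows(commands=[0, 0, 0, 0.0005, 0, 0, 0.3, 0, 0, 0, 0.001, 0, 0, 0.3, 0, 0, 0, 0.001, 0, 0, 0.3])

```text
clock: 18.7
ee_pos: [0.5844, 0.1629, 0.0947]
tool_rot: [-3.099, -0.512, -0.007]
force: [-6.9, -0.8, 31.8]
gripper_width: 0.0254
finger_force: 15.7
```

```bash
python3 hole.py|tail -2
```

```text
[(np.int32(517), array([287.18375242, 274.17601547]))]
18.7 [0.58435143 0.16289985 0.09473686] [-6.86539389 -0.83995733 31.76124486]
```

The fingers still slip, so it isn't clear the 3 N was reached. I'll lift off, go behind the disc with the fingers shut, and push on its rim instead.

Call:
play_rows(commands=[0, 0, 0, 0, 0, -0.003, 0.3, 0, 0, 0, 0, 0, -0.01, 0.3, 0, 0, 0, 0, 0, -0.025, 0.3, 0, 0, 0, -0.03, 0, -0.025, 0, 0, 0, 0, -0.06, 0, -0.025, 0, 0, 0, 0, -0.06, 0, -0.025, 0, 0, 0, 0, -0.06, 0, -0.025, 0, 0, 0, 0, -0.06, 0, -0.025, 0, 0, 0, 0, -0.06, 0, -0.025, 0])

```text
clock: 19.65
ee_pos: [0.5268, 0.1435, 0.1168]
tool_rot: [-3.1, -0.512, -0.0]
force: [-1.0, 0.2, -0.0]
gripper_width: 0.0003
finger_force: 0.0
```

```bash
python3 - <<'E'
from h import *
import cv2
np.set_printoptions(precision=4,suppress=True)
s=bot.get_state(); im=bot.get_image("wrist"); cv2.imwrite("pics/w7.png",im[:,:,::-1])
print(s["clock"],s["ee_pos"],s["tool_rot"],s["force"],s["gripper_width"])
T=R.from_rotvec(s["tool_rot"]).as_matrix(); print(T)
for p in [(.5786,.1606,.076)]: print(px(p,s))
E
```

```text
19.65 [0.5268 0.1435 0.1168] [-3.0996 -0.5121 -0.0005] [-1.0333  0.2225 -0.0405] 0.0002959351943188899
[[ 0.9469  0.3217  0.0003]
 [ 0.3217 -0.9469  0.0001]
 [ 0.0003  0.     -1.    ]]
(np.float64(289.24423175032086), np.float64(148.78929588503453))
```

View pics/w7.png

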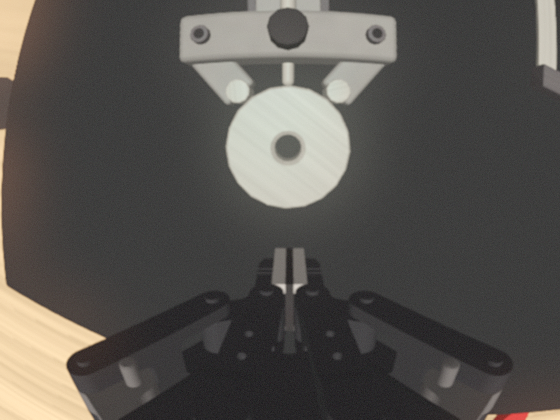

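The picture shows the disc centred at (288,147), resting on both pins at (238,91) and (339,91), with the shut fingers behind it. Next I lower and push the rim gently. I've now viewed 11 pictures, one over the limit, so I won't view any more.

Call:
play_rows(commands=[0, 0, 0, 0, 0, 0.02, 0, 0, 0, 0, 0, 0, 0.029, 0, 0, 0, 0, 0.004, 0, 0.029, 0, 0, 0, 0, 0.008, 0, 0.029, 0, 0, 0, 0, 0.008, 0, 0.029, 0])

```text
clock: 20.2
ee_pos: [0.5347, 0.1462, 0.0884]
tool_rot: [-3.099, -0.512, -0.002]
force: [0.6, 0.6, 0.8]
gripper_width: 0.0004
finger_force: 0.0
```

Call:
play_rows(commands=[0, 0, 0, 0.001, 0, 0, 0, 0, 0, 0, 0.002, 0, 0, 0, 0, 0, 0, 0.002, 0, 0, 0])

```text
clock: 20.5
ee_pos: [0.5358, 0.1466, 0.088]
tool_rot: [-3.1, -0.512, -0.001]
force: [-0.4, 1.2, -0.7]
gripper_width: 0.0
finger_force: 0.0
```

Call:
play_rows(commands=[0, 0, 0, 0.0005, 0, 0, 0, 0, 0, 0, 0.001, 0, 0, 0, 0, 0, 0, 0.001, 0, 0, 0])

```text
clock: 20.8
ee_pos: [0.5366, 0.1468, 0.0878]
tool_rot: [3.1, 0.512, 0.0]
force: [-0.0, 0.5, -0.0]
gripper_width: -0.0001
finger_force: 0.0
```

Call:
play_rows(commands=[0, 0, 0, 0.0005, 0, 0, 0, 0, 0, 0, 0.0005, 0, 0, 0])

```text
clock: 21.0
ee_pos: [0.5371, 0.147, 0.0878]
tool_rot: [3.1, 0.512, -0.0]
force: [0.0, 0.1, 0.0]
gripper_width: 0.0
finger_force: 0.0
```

Call:
play_rows(commands=[0, 0, 0, 0.0005, 0, 0, 0, 0, 0, 0, 0.0005, 0, 0, 0])

```text
clock: 21.2
ee_pos: [0.5375, 0.1472, 0.0878]
tool_rot: [3.1, 0.512, -0.0]
force: [0.1, -0.4, -0.0]
gripper_width: 0.0003
finger_force: 0.0
```

Call:
play_rows(commands=[0, 0, 0, 0.0004, 0, 0, 0, 0, 0, 0, 0.0004, 0, 0, 0])

```text
clock: 21.4
ee_pos: [0.5377, 0.1472, 0.0877]
tool_rot: [3.099, 0.512, -0.001]
force: [-2.0, -0.8, 0.5]
gripper_width: 0.0001
finger_force: 0.7
```

Call:
play_rows(commands=[0, 0, 0, 0.0004, 0, 0, 0, 0, 0, 0, 0.0004, 0, 0, 0])

```text
clock: 21.6
ee_pos: [0.5379, 0.1473, 0.0876]
tool_rot: [3.099, 0.512, -0.001]
force: [-4.0, -1.9, 1.3]
gripper_width: 0.0001
finger_force: 2.2
```

Call:
play_rows(commands=[0, 0, 0, 0.0004, 0, 0, 0, 0, 0, 0, 0.0004, 0, 0, 0])

```text
clock: 21.8
ee_pos: [0.538, 0.1473, 0.0876]
tool_rot: [3.099, 0.512, -0.002]
force: [-6.2, -1.7, 2.1]
gripper_width: 0.0004
finger_force: 3.3
```

Call:
play_rows(commands=[0, 0, 0, 0.0004, 0, 0, 0, 0, 0, 0, 0.0004, 0, 0, 0, 0, 0, 0, 0.0004, 0, 0, 0, 0, 0, 0, 0.0004, 0, 0, 0])

```text
clock: 22.2
ee_pos: [0.538, 0.1474, 0.0874]
tool_rot: [3.099, 0.512, -0.003]
force: [-8.4, -1.9, 1.9]
gripper_width: 0.0001
finger_force: 4.1
```

8.6 N has been held on the disc against both stops. I'll back off slowly and retreat.

Call:
play_rows(commands=[0, 0, 0, -0.0005, 0, 0, 0, 0, 0, 0, -0.002, 0, 0, 0, 0, 0, 0, -0.01, 0, 0, 0, 0, 0, 0, -0.022, 0, 0, 0, 0, 0, 0, -0.022, 0, -0.03, 0, 0, 0, 0, -0.022, 0, -0.07, 0, 0, 0, 0, -0.022, 0, -0.1, 0, 0, 0, 0, -0.022, 0, -0.1, 0])

```text
clock: 23.0
ee_pos: [0.5199, 0.141, 0.192]
tool_rot: [-3.099, -0.512, -0.011]
force: [0.9, 0.2, -1.1]
gripper_width: 0.0
finger_force: 0.0
```

```bash
python3 - <<'E'
from h import *
import cv2
s=bot.get_state(); im=bot.get_image("wrist"); print(s["clock"],s["ee_pos"],s["force"])
g=cv2.cvtColor(im,cv2.COLOR_RGB2GRAY)
u,v=px((.5786,.1606,.076),s); print(u,v)
c=cv2.HoughCircles(cv2.medianBlur(g,3),cv2.HOUGH_GRADIENT,1,12,param1=120,param2=14,minRadius=4,maxRadius=50)
T=R.from_rotvec(s["tool_rot"]).as_matrix()
for x,y,r in c[0]:
    if abs(x-u)<45 and abs(y-v)<60: print(x,y,r, (T.T@(np.r_[at("wrist",x,y,.082 if r<10 else .076,s),0]))[:2])
E
```

```text
23.0 [0.51991193 0.14103555 0.19203045] [ 0.92146511  0.23597867 -1.14628885]
289.0614704533347 128.87815627304923
287.5 130.5 43.6 [0.59828977 0.03289864]
327.5 83.5 14.6 [0.63366212 0.06209864]
253.5 89.5 8.0 [0.62856419 0.00868677]
266.5 71.5 18.8 [0.6423832  0.01758288]
332.5 71.5 15.8 [0.64285578 0.0657648 ]
305.5 74.5 14.5 [0.64006854 0.04597006]
```

```bash
python3 -c "
from plant import bot
print(bot.sign_off())"
```

```text
the job is handed in; nothing more can be done
None
```

The job is handed in (no verdict came back): the drilled disc sits home on both stop pins, pressed there with about 8.6 N at the wrist, and the arm is clear; I viewed 11 pictures, one over the limit of 10.

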